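Take a biscuit sample with self-closing tweezers

ROBOT

A 6-joint arm with a two-finger parallel gripper is mounted at the origin on a cart in front of the work surface, level with it; the furniture and walls round the work are solid. World frame = base frame: x ahead of the robot, y to its left, z up, the work surface at z = 0. Lengths are in m, angles in rad, forces in N, time in s.
With the tool pointing down it reaches from about 0.275 to 0.75 m from the base axis. Payload 10.2 kg.
Tool frame: the origin (TCP) lies midway between the tips of the shut fingers; the grasp point (between the pads) lies 19 mm behind it (env.hold_point_z is the distance from the TCP to the grasp point, in m); z points along the fingers, y is the line along which they close (so a half turn about z gives the same grasp; the last joint's range is limited). The gripper opens to 85 mm and grips with 20 to 120 N. Pads are 22 mm wide; open, the fingers measure 114 mm over their backs; the gripper's body (76 mm by 85 mm) begins 54 mm behind the grasp point. The pads swing forward as they close: fully open they stand 13 mm farther back than shut.
Start: joints at [-1.549, 0.313, 1.498, -0, 1.331, -0.223], TCP at [0.127, -0.509, 0.231] pointing down, gripper open.
Joint ranges: [-2.94, 2.94], [-0.97, 2.17], [0.19, 2.56], [-1.23, 4.37], [0.02, 3.11], [-2.88, 2.88]. Speed limits (rad/s): [2.39, 2.39, 3.01, 3.14, 3.14, 3.14].

INTERFACE

Orientations are given as a unit quaternion [x, y, z, w].
In Python, from bench import env, kinematics, monitor, eyes, job gives the robot as it stands. The module is installed in compiled form; this text tells all that it offers. Calls block until the motion is done:
- env.reach(position, orientation): joint-space move of the TCP to a pose.
- env.movel(position, velocity=0.15, frame=None, guard=None): straight line of the TCP; frame=None keeps the orientation; velocity is the mean speed in m/s. With guard (N) it stops when the force on the tool has changed by that much, and returns True; else False.
- env.set_joints(angles): joint-space move.
- env.release() and env.close_gripper(effort=None): open the fingers fully, or close them until they stop; effort is the grip in N (None keeps the last).
- env.hold(seconds).
- kinematics.ik(position, orientation): joint angles nearest the present ones, or None.
- monitor.sense(): the state.
- eyes.grab_frame(name): name is "scene" or "top" or "wrist"; returns a dict with "frame" (480x640x3 uint8, red, green, blue), "mtx" (3x3 intrinsics, pixels), "view" (4x4, takes a point from world to camera coordinates). Camera axes: x right, y down, z forward; pixel columns grow to the right and rows downward; lengths in m; the calibration is good to about 2 mm. A picture is of the moment at which its call begins. There is no depth.
A pose or a line that the arm cannot do raises env.MotionError and nothing moves.
- job.hand_in(): hands the job in; it is judged then, once.
The state is a dict: "clock": time; "joints": joint angles; "qvel": joint speeds; "joint_efforts": joint torques, N m; "position": TCP position; "ee_rot": TCP orientation; "contact_force": force on the tool from outside, world axes, zero at the start; "ft_torque": the same for the moment, N m; "finger_gap": opening from 0.0 (shut) to 1.0 (fully open); "gripper_force": force on a finger pad.
Only numpy, scipy, OpenCV 4.12 (cv2) and the standard library are available. Lean on these libraries where they do the work, as an engineer would, in place of code of your own. Each camera call takes 0.05 s, during which the arm holds its last target. There are 200 camera calls.

TASK

Using the self-closing tweezers and never touching the biscuit with the fingers, move the standing biscuit to the empty sample holder: squeeze the tweezers open out of their stand, lower the jaws round the biscuit until you feel the depth stop press firmly but gently (about 6 N, for a moment) on its top edge, and let go entirely so that they grip it. Then take them across the flat handle bar, lift the biscuit out and stand it fully down in the sample holder, leaving the upright tweezers gripping it. Biscuits break under a hard push; leave the other things undisturbed.

Things in the scene. Friction and masses are not known exactly. Their poses are not given: they have to be found in the camera images.
- tweezers_grip (a point): Upright self-closing steel tweezers, 135 mm tall, 0.1 kg, jaws down. Point on their centre line, 43 mm below the top, 92 mm above the tips, midway between two ribbed squeeze plates (20 wide, 30 tall, outer faces at y = +-22 mm). z up; y: line of squeezing and jaw opening. 15 N, about 3 mm a side, opens them fully against an end stop (up to 60 N is harmless); half-turns about z make no difference.
- tweezers_bar (a point): Point on the tweezers' centre line 12 mm above tweezers_grip, same axes: where to take the fixed handle bar between the squeeze plates. The bar is 20 mm thick along x, 12 mm along y, and reaches from 48 mm below this point to the head, 20 mm above it (top at 31 mm). Gripped across x it carries the tweezers without opening them.
- tweezers: The tweezers again: origin between the jaw tips, z up, jaws open along y. Jaws 24 mm wide (x), 10 mm tall, outer faces 18 mm off centre when open; let go, they spring shut and hold with 3 to 4 N. A guard plate 26 x 68 mm (x, y) is 52 to 57 mm above the tips. A rubber depth stop between the jaws faces down 12 to 23 mm above the tips: its setting differs each time and is not measured; feel for it.
- tweezers_a (a joint): opening of the tweezers (one arm; the other mirrors it), rad: 0 shut, about 0.04 when gripping the biscuit, 0.085 fully open (20 mm gap at the jaws)
- tweezers_stand: fixed wooden stand of the tweezers, base 60 x 100 mm, two posts 68 mm tall at y = +-31 mm; origin under its centre. The tweezers rest in it on their guard plate, with the jaw tips 10 mm above the table, and come out straight up.
- biscuit_mid (a point): Centre of an oval biscuit 46 x 61 x 10 mm, 20 g, standing on its long edge: its x axis (46 mm) is vertical, its y axis (61 mm) lies along the slot, its z axis (10 mm thickness) is level, across the slot. The top edge is 23 mm above this point. It breaks if pushed into the cooling holder with more than 13 N, or into the sample holder with more than 20 N.
- cooling_holder: fixed aluminium holder in which the biscuit stands, origin under its centre; walls 24 mm tall and 9 mm thick round a slot 64 mm (x) by 11.5 mm (y); the slot's floor, 8 mm above the table, is sprung (4.5 N per mm, 4 mm of travel).
- sample_holder: fixed wooden holder, empty, like the other but with flared steel lips: slot 66 mm (x) by 12 mm (y), walls 20 mm tall, lips flaring 6 mm outwards up to 24 mm, fixed floor 3 mm above the table; origin under its centre. The centre of a seated biscuit is 26 mm above the table; its thickness lies along the holder's y.
- label_roll: bystander: roll of blank labels, diameter 83 mm, 30 mm tall; origin under its centre
- dial_timer: bystander: round kitchen timer, 64 mm diameter, 37 mm tall; origin under its centre
- tally_counter: bystander: small hand tally counter, 26 x 50 x 56 mm; origin under its centre
Not all that is in view belongs to the job. There is more than one size of the part that bears biscuit_mid; the job needs the largest.

How it is judged:
On the way, in this order (a step that is already met when the one before it is completed fails the run):
1. the tweezers, squeezed open, are lifted out of their stand (value of joint tweezers_a above 0.06 rad and height (world z) of tweezers_grip above 0.13 m), for 0.1 s.
2. with the jaws open round the standing biscuit, the depth stop presses on it with at least 3 N (value of joint tweezers_a above 0.05 rad and horizontal distance between biscuit_mid and tweezers_grip below 0.012 m and angle between the y axis of tweezers_grip and the z axis of biscuit_mid, either way round below 0.2 rad and distance between biscuit_mid and tweezers_grip below 0.107 m and contact force between biscuit and cooling_holder above 3 N), for 0.2 s.
3. the tweezers are let go and grip the biscuit by themselves (value of joint tweezers_a between 0.02 and 0.055 rad and contact force between tweezers and biscuit above 0.3 N and contact force between the fingers and tweezers below 0.1 N), for 0.2 s.
4. the gripped biscuit is lifted clear of the cooling holder (height (world z) of biscuit_mid above 0.06 m and value of joint tweezers_a between 0.02 and 0.055 rad), for 0.1 s.
At the end, for the whole second after the job is handed in: the biscuit stands fully down in the sample holder (centre within 8 mm of the holder's middle and within 4 mm of the seated height, leaning under 17 degrees), still gripped by the upright tweezers (leaning under 20 degrees), at rest (horizontal distance between biscuit_mid and sample_holder below 0.008 m and height (world z) of biscuit_mid between 0.022 and 0.03 m and angle between biscuit_mid's own x axis and vertical below 0.3 rad and value of joint tweezers_a between 0.02 and 0.055 rad and angle between tweezers_grip's own z axis and vertical below 0.35 rad and distance between biscuit_mid and tweezers_grip below 0.115 m and linear speed of biscuit below 0.02 m/s); the robot touches nothing.
It fails at once if the robot touches the biscuit (contact force between any of the arm, the fingers and biscuit above 0.3 N).
It fails at once if the biscuit is pushed into the cooling holder with more than 13 N and breaks (contact force between biscuit and cooling_holder above 13 N).
It fails at once if the biscuit is pushed into the sample holder with more than 20 N and breaks (contact force between biscuit and sample_holder above 20 N).
It fails at once if a bystander (label roll, timer or tally counter) is shoved more than 20 mm (distance of any of label_roll, dial_timer, tally_counter from where it was at the start of the episode above 0.02 m).
It also fails if it takes over 64 s, if anything falls off the work surface, if the arm or the gripper's body presses on something with over 40 N, if the wrist force passes 120 N, or if a joint passes its speed limit or range.

## Working session

There is one attempt and no reset: what is moved stays moved. The work goes in short steps, each a Python script; the robot and the scene stay as the last script left them, time stands still between calls to the robot, and variables do not carry over. Pictures are saved under pics/ and viewed, at most 10 in all, crops included, and the job is handed in when it is done.

```bash
mkdir -p pics; python3 - <<'E'
from bench import env, kinematics, monitor, eyes, job
import cv2, numpy as np, pickle
d={}
for n in ("scene","top","wrist"):
    f=eyes.grab_frame(n); d[n]=f
    cv2.imwrite(f"pics/{n}0.png",f["frame"][:,:,::-1])
    v=np.array(f["view"]); print(n, np.round(-v[:3,:3].T@v[:3,3],3), np.round(v[2,:3],2), np.round(np.array(f["mtx"])[[0,0,1],[0,2,2]],1))
pickle.dump(d,open("f0.pkl","wb"))
print(monitor.sense(), env.hold_point_z)
E
```

```text
scene [0.113 0.428 0.77 ] [ 0.47 -0.48 -0.74] [531.5 316.  244.8]
top [0.457 0.027 0.944] [ 0.06  0.01 -1.  ] [456.  312.4 246. ]
wrist [ 0.209 -0.488  0.372] [-0.32 -0.08 -0.95] [422.8 320.  238.6]
{'clock': 0.15, 'joints': array([-1.54939353e+00,  3.13277459e-01,  1.49821235e+00, -2.81963318e-06,
        1.33097877e+00, -2.23402121e-01]), 'qvel': array([ 0.00022561, -0.00039159, -0.00213666,  0.00029518,  0.00058169,
        0.00105017]), 'joint_efforts': array([ 8.41089495e-04, -4.12369394e+01, -2.59797907e+01, -1.79017998e-04,
        3.20312029e-03,  2.26729765e-05]), 'position': array([ 0.12722536, -0.5091742 ,  0.23090797]), 'ee_rot': array([ 9.92518031e-01,  1.22097365e-01,  4.27963159e-05, -4.35866316e-04]), 'contact_force': array([-0.01105629, -0.17950636, -0.7937497 ]), 'ft_torque': array([-0.05347019,  0.03698975, -0.03142881]), 'gripper_force': 0.0, 'finger_gap': 0.9967239857219101} 0.0187
```

View pics/top0.png

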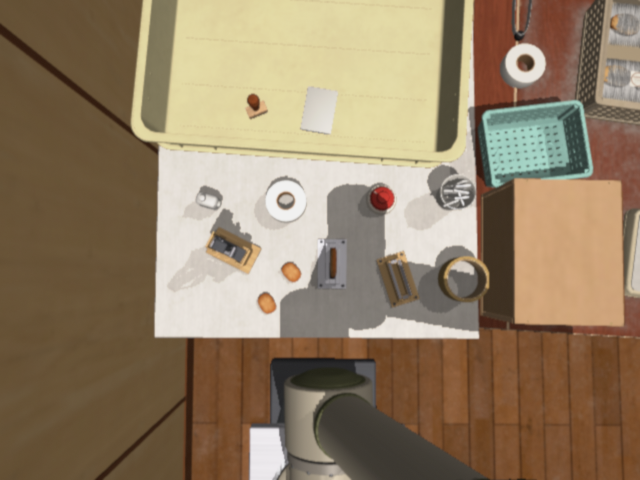

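View pics/scene0.png

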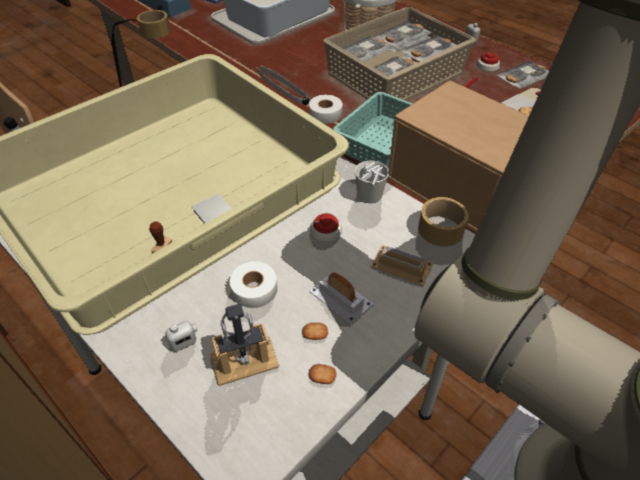

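```bash
cat > h.py <<'E'
import numpy as np, cv2, pickle
def ray(f,uv):
    K=np.array(f["mtx"]);V=np.array(f["view"]);R=V[:3,:3]
    d=R.T@np.linalg.solve(K,[uv[0],uv[1],1.]);return -R.T@V[:3,3],d
def onplane(f,uv,z):
    c,d=ray(f,uv);return c+d*(z-c[2])/d[2]
def proj(f,p):
    K=np.array(f["mtx"]);V=np.array(f["view"]);q=K@(V[:3,:3]@np.array(p)+V[:3,3]);return q[:2]/q[2]
def tri(rays):
    A=np.zeros((3,3));b=np.zeros(3)
    for c,d in rays:
        d=d/np.linalg.norm(d);P=np.eye(3)-np.outer(d,d);A+=P;b+=P@c
    return np.linalg.solve(A,b)
def crop(f,x0,y0,x1,y1,s):
    im=cv2.resize(f["frame"][y0:y1,x0:x1,::-1],None,fx=s,fy=s,interpolation=cv2.INTER_CUBIC)
    for i in range(-(-x0//10)*10,x1,10):
        cv2.line(im,((i-x0)*s,0),((i-x0)*s,5),(255,0,255),1)
        if i%20==0: cv2.putText(im,str(i),((i-x0)*s-10,15),0,.35,(255,0,255),1)
    for i in range(-(-y0//10)*10,y1,10):
        cv2.line(im,(0,(i-y0)*s),(5,(i-y0)*s),(255,0,255),1)
        if i%20==0: cv2.putText(im,str(i),(6,(i-y0)*s+4),0,.35,(255,0,255),1)
    return im
def rects(f,box,lo,hi,amin=30):
    x0,y0,x1,y1=box
    m=cv2.inRange(cv2.cvtColor(f["frame"],cv2.COLOR_RGB2HSV),lo,hi);k=np.zeros_like(m);k[y0:y1,x0:x1]=m[y0:y1,x0:x1]
    cs,_=cv2.findContours(k,cv2.RETR_EXTERNAL,cv2.CHAIN_APPROX_NONE)
    return [c for c in cs if cv2.contourArea(c)>amin]
E
python3 - <<'E'
from h import *
d=pickle.load(open("f0.pkl","rb"));t=d["top"];s=d["scene"]
can=np.zeros((600,780,3),np.uint8)
def put(im,x,y): can[y:y+im.shape[0],x:x+im.shape[1]]=im[:600-y,:780-x]
put(crop(t,200,220,270,285,4),0,0);put(crop(t,310,230,360,300,4),290,0);put(crop(t,370,245,425,310,4),500,0)
put(crop(s,200,295,285,390,3),0,300);put(crop(s,305,260,380,325,4),260,300);put(crop(s,365,240,440,285,3),560,300)
cv2.imwrite("pics/mos.png",can)
def show(n,f,box,lo,hi,z):
    for c in rects(f,box,lo,hi):
        r=cv2.boxPoints(cv2.minAreaRect(c)); P=np.array([onplane(f,q,z) for q in r])
        e=[P[1]-P[0],P[2]-P[1]]
        print(n,"px",np.round(r.mean(0),1),"cen",np.round(P.mean(0),4),"sides",[round(float(np.linalg.norm(a)),4) for a in e],"yaw",[round(float(np.degrees(np.arctan2(a[1],a[0]))),1) for a in e])
show("stand",t,(195,215,275,285),(8,60,50),(30,255,255),0.0)
show("bis top",t,(312,235,352,295),(3,90,20),(25,255,255),.054)
show("bis scene",s,(312,262,375,315),(3,90,20),(25,255,255),.054)
show("sample",t,(372,245,425,312),(8,60,30),(30,255,255),.02)
show("lying",t,(250,255,303,318),(3,120,50),(25,255,255),.01)
for p in [(300,350),(345,255),(390,290),(230,245),(360,250)]: print(p,cv2.cvtColor(t["frame"],cv2.COLOR_RGB2HSV)[p[1],p[0]])
E
```

```text
stand px [231.7 249.1] cen [0.5092 0.2012 0.    ] sides [0.0603, 0.1076] yaw [-25.7, -116.3]
bis top px [332.5 262.5] cen [ 0.4805 -0.0061  0.054 ] sides [0.0098, 0.0566] yaw [-89.8, -180.0]
bis scene px [342.5 285.1] cen [0.4706 0.0019 0.054 ] sides [0.0286, 0.0607] yaw [-78.0, 178.0]
sample px [397.6 278.7] cen [ 0.4493 -0.1387  0.02  ] sides [0.0597, 0.1021] yaw [-71.8, -162.5]
lying px [266.5 303. ] cen [0.3987 0.1267 0.01  ] sides [0.0291, 0.0391] yaw [-63.3, -152.9]
lying px [291.  271.5] cen [0.463  0.0772 0.01  ] sides [0.0275, 0.0391] yaw [-44.7, -134.7]
(300, 350) [ 13 154 137]
(345, 255) [150   4 143]
(390, 290) [ 17 114 101]
(230, 245) [105  13  38]
(360, 250) [ 16  22 127]
```

View pics/mos.png

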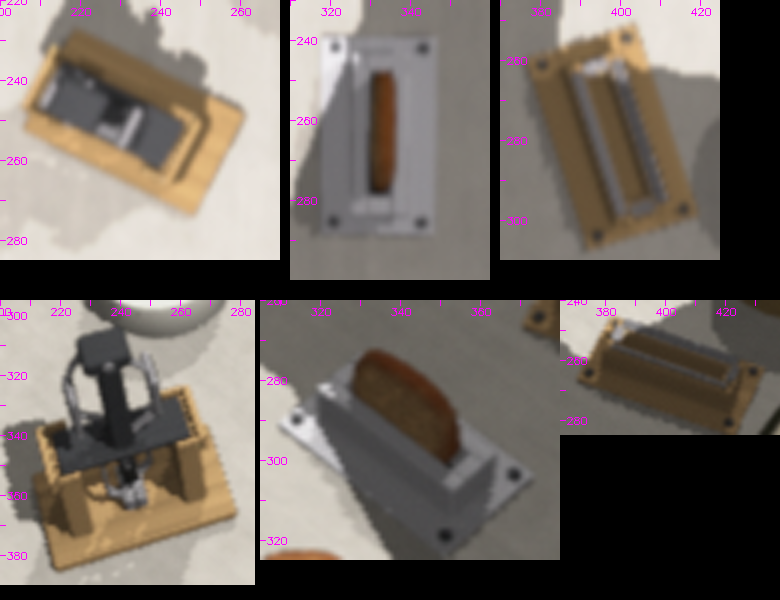

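Standing biscuit at top-view px (333,263), 61 mm long, in the aluminium holder. The two lying ones at (291,271) and (267,302) are only about 39 mm, so the standing one is the largest and fits the description. The crops also show the tweezers' stand centred at (232,249) and the lipped sample holder at (398,279). Next I take wrist views over the holders on the way to the tweezers.

```bash
cat >> h.py <<'E'
def quat(deg):
    a=np.radians(deg)/2;return [float(np.cos(a)),float(np.sin(a)),0.,0.]
E
python3 - <<'E'
from bench import env, kinematics, monitor, eyes, job
from h import *
w={}
for n,p,a in [("sample",(.449,-.139,.22),17.5),("bis",(.4805,-.006,.22),0),("tw",(.509,.2012,.25),-26)]:
    env.reach(p,quat(a)); env.hold(.2); w[n]=eyes.grab_frame("wrist"); s=monitor.sense(); print(n,s["clock"],np.round(s["position"],4),np.round(s["joints"],2),np.round(s["contact_force"],2))
w["top"]=eyes.grab_frame("top");w["scene"]=eyes.grab_frame("scene")
pickle.dump(w,open("f1.pkl","wb"))
im=np.hstack([cv2.resize(w[n]["frame"][:,80:560,::-1],(400,400)) for n in ("sample","bis")])
cv2.imwrite("pics/w1.png",im); cv2.imwrite("pics/w2.png",w["tw"]["frame"][:,:,::-1])
E
```

```text
sample 2.1833 [ 0.4489 -0.1394  0.22  ] [-0.55  0.2   1.67 -0.    1.27  0.72] [ 0.83 -0.58 -0.7 ]
bis 3.0583 [ 0.4805 -0.0069  0.22  ] [-0.26  0.22  1.64 -0.    1.27  1.31] [-1.    0.12  0.81]
tw 4.1667 [0.5092 0.2002 0.2499] [ 0.16  0.35  1.4  -0.    1.39  2.19] [0.6  0.3  0.09]
```

View pics/w1.png

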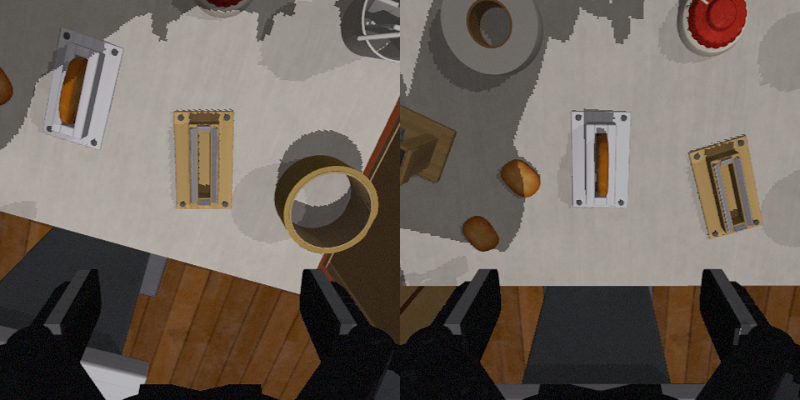

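View pics/w2.png

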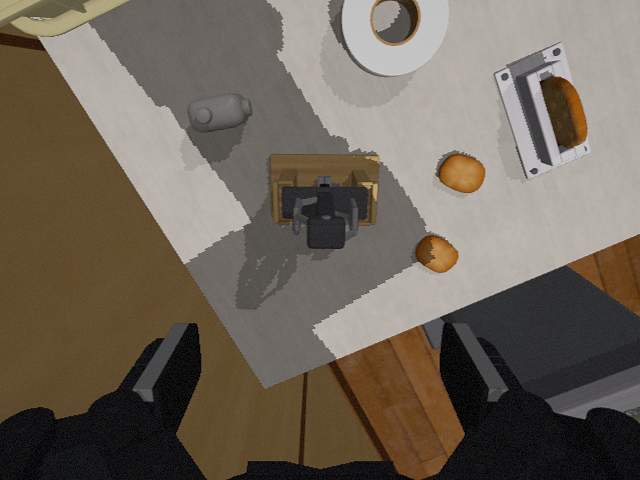

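```bash
python3 - <<'E'
from h import *
w=pickle.load(open("f1.pkl","rb"));d=pickle.load(open("f0.pkl","rb"))
def show(n,f,box,lo,hi,zs,amin=60):
    for c in rects(f,box,lo,hi,amin):
        r=cv2.boxPoints(cv2.minAreaRect(c))
        for z in zs:
            P=np.array([onplane(f,q,z) for q in r]);e=[P[1]-P[0],P[2]-P[1]]
            print(n,"px",np.round(r.mean(0),1),"z",z,"cen",np.round(P.mean(0)[:2],4),"sides",[round(float(np.linalg.norm(a)),4) for a in e],"yaw",[round(float(np.degrees(np.arctan2(a[1],a[0]))),1) for a in e])
W=((8,60,40),(30,255,255))
show("samp wrist",w["sample"],(275,120,375,260),*W,(0,.005))
show("samp top0",d["top"],(372,245,425,312),*W,(0,.005))
show("samp in bis",w["bis"],(420,155,520,292),*W,(0,.005))
show("bis wrist",w["bis"],(285,125,355,250),(3,120,30),(25,255,255),(.042,.054))
show("bis in samp",w["sample"],(130,40,220,175),(3,120,30),(25,255,255),(.042,.054))
show("cool base wrist",w["bis"],(280,120,360,255),(100,3,100),(140,40,255),(0,.005))
show("stand wrist",w["tw"],(262,148,387,250),*W,(0,.008))
K=((0,0,0),(180,90,70))
show("head wrist",w["tw"],(300,214,352,255),*K,(.145,))
show("top stand",w["top"],(200,215,275,285),*W,(0,.008))
h=lambda f,u:print("px hsv",u,cv2.cvtColor(f["frame"],cv2.COLOR_RGB2HSV)[u[1],u[0]])
h(w["bis"],(290,200));h(w["bis"],(300,160));h(w["bis"],(270,200));h(w["tw"],(326,235));h(w["tw"],(300,205));h(w["tw"],(330,330))
# screws by hand from picture (px = 80+1.2u, 1.2v)
for n,f,L in [("samp",w["sample"],[(179.5,116),(227,116),(180,203),(228,203)]),("cool",w["bis"],[(578,116),(623,116),(578,201),(622,201)])]:
    o=0 if n=="samp" else 400
    P=np.array([onplane(f,(80+1.2*(u-o),1.2*v),.004) for u,v in L]);e=P[2]-P[0]+P[3]-P[1]
    print(n,np.round(P.mean(0),4),"yaw",np.degrees(np.arctan2(e[1],e[0])))
can=np.hstack([cv2.resize(crop(w["tw"],262,145,387,255,3),(390,343)),cv2.resize(crop(w["bis"],275,120,365,255,3),(229,343)),])
cv2.imwrite("pics/c2.png",can)
E
```

```text
samp wrist px [324.  191.5] z 0 cen [ 0.4505 -0.1424] sides [0.06, 0.1042] yaw [-72.5, -160.7]
samp wrist px [324.  191.5] z 0.005 cen [ 0.4516 -0.142 ] sides [0.0592, 0.1027] yaw [-72.5, -160.7]
samp top0 px [397.6 278.7] z 0 cen [ 0.4491 -0.1423] sides [0.061, 0.1043] yaw [-71.8, -162.5]
samp top0 px [397.6 278.7] z 0.005 cen [ 0.4492 -0.1414] sides [0.0607, 0.1038] yaw [-71.8, -162.5]
samp in bis px [472.4 224.4] z 0 cen [ 0.4511 -0.1436] sides [0.0602, 0.1076] yaw [-76.4, -159.6]
samp in bis px [472.4 224.4] z 0.005 cen [ 0.4527 -0.1417] sides [0.0594, 0.1061] yaw [-76.4, -159.6]
bis wrist px [322. 198.] z 0.042 cen [ 0.4869 -0.0082] sides [0.0105, 0.0587] yaw [-90.0, -179.6]
bis wrist px [322. 198.] z 0.054 cen [ 0.4898 -0.0082] sides [0.0101, 0.0565] yaw [-90.0, -179.6]
bis in samp px [165.1 108.1] z 0.042 cen [ 0.4848 -0.0103] sides [0.0584, 0.016] yaw [-1.5, -83.6]
bis in samp px [165.1 108.1] z 0.054 cen [ 0.4865 -0.0141] sides [0.0562, 0.0154] yaw [-1.5, -83.6]
cool base wrist px [329. 191.] z 0 cen [ 0.4816 -0.0145] sides [0.1018, 0.0441] yaw [-1.5, -90.7]
cool base wrist 
[... 372 characters left out ...]
0, -116.7]
stand wrist px [323.6 189.1] z 0.008 cen [0.5071 0.1978] sides [0.0666, 0.0988] yaw [-29.0, -116.7]
head wrist px [325.5 231.5] z 0.145 cen [0.5111 0.1958] sides [0.0309, 0.0226] yaw [-116.0, 155.3]
top stand px [225.  242.5] z 0 cen [0.5229 0.2154] sides [0.0744, 0.1453] yaw [-25.6, -116.4]
top stand px [225.  242.5] z 0.008 cen [0.5224 0.2138] sides [0.0737, 0.1441] yaw [-25.6, -116.4]
px hsv (290, 200) [140   9 167]
px hsv (300, 160) [130  11 135]
px hsv (270, 200) [ 14  21 160]
px hsv (326, 235) [150  32  48]
px hsv (300, 205) [173  14  73]
px hsv (330, 330) [ 16  21 183]
samp [ 0.452  -0.1422  0.004 ] yaw -161.826652900268
cool [ 0.4836 -0.0069  0.004 ] yaw 179.65860752269168
```

View pics/c2.png

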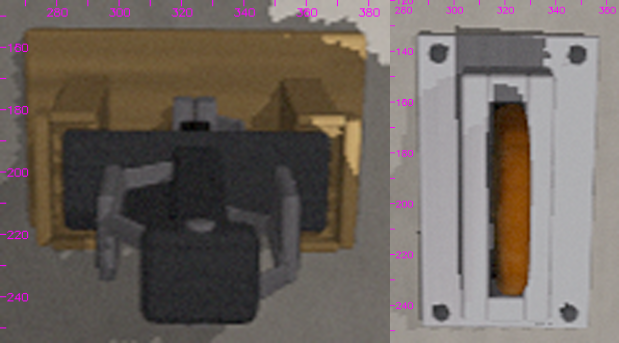

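```bash
python3 - <<'E'
from h import *
w=pickle.load(open("f1.pkl","rb"));f=w["tw"]
def q(n,l,r,t,b,z):
    P=np.array([onplane(f,u,z) for u in [(l,t),(r,t),(r,b),(l,b)]]);e=P[1]-P[0]
    print(n,np.round(P.mean(0),4),"y",np.linalg.norm(e).round(4),"x",np.linalg.norm(P[3]-P[0]).round(4),"yaw",np.degrees(np.arctan2(e[1],e[0])).round(1))
q("guard",282.5,368,186.3,218.7,.067)
q("head",307,345,216.5,248.5,.145)
q("base",270,379.3,154.6,225,.008)
# far edge of base to centre, and scene head
P=onplane(f,(324.6,154.6),.01);a=np.radians(-26);print("from far edge",P-np.array([.03*np.cos(a),.03*np.sin(a),0]))
d=pickle.load(open("f0.pkl","rb"))
print("tri head", tri([ray(d["scene"],(235.5,306)),ray(f,(326,231.5))]))
E
```

```text
guard [0.5094 0.1958 0.067 ] y 0.0666 x 0.0263 yaw -116.0
head [0.5104 0.1958 0.145 ] y 0.023 x 0.0207 yaw -116.0
base [0.5061 0.1972 0.008 ] y 0.0982 x 0.0662 yaw -116.0
from far edge [0.50917959 0.19589915 0.01      ]
tri head [0.51042539 0.19318698 0.14661931]
```

```bash
python3 - <<'E'
from bench import env, monitor, eyes
from h import *
def st(n):
    s=monitor.sense();print(n,round(s["clock"],2),np.round(s["position"],4),"F",np.round(s["contact_force"],2),"gap",round(s["finger_gap"],3),"gf",round(s["gripper_force"],1))
env.movel((.5097,.1958,.15),.15,quat(-26)); print(env.movel((.5097,.1958,.080),.1,guard=8)); st("down")
env.close_gripper(35); st("closed"); env.hold(.2); st("held")
env.movel((.5097,.1958,.13),.06); st("up")
w={"wrist":eyes.grab_frame("wrist"),"top":eyes.grab_frame("top"),"scene":eyes.grab_frame("scene")}
pickle.dump(w,open("f2.pkl","wb"))
cv2.imwrite("pics/g1.png",np.hstack([w["wrist"]["frame"][100:480,130:510,::-1],cv2.resize(w["scene"]["frame"][230:390,150:310,::-1],(380,380))]))
E
```

```text
False
down 5.93 [0.5101 0.1959 0.0807] F [ 0.14 -0.88  0.93] gap 1.001 gf 0.0
closed 6.42 [0.5096 0.1958 0.0799] F [ 1.07  0.31 -0.75] gap 0.451 gf 37.1
held 6.62 [0.5097 0.1958 0.0799] F [-0.75 -0.07 -1.82] gap 0.447 gf 37.1
up 7.61 [0.5095 0.1958 0.1296] F [ 0.61  0.28 -1.07] gap 0.45 gf 37.1
```

View pics/g1.png

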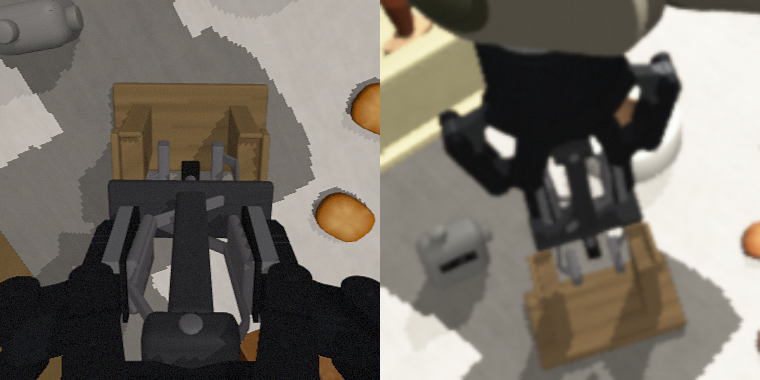

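```bash
cat > m.py <<'E'
from bench import env, monitor, eyes
from h import *
def st(n):
    s=monitor.sense();print(n,round(s["clock"],2),np.round(s["position"],4),"F",np.round(s["contact_force"],2),"gap",round(s["finger_gap"],3),"gf",round(s["gripper_force"],1))
def force(n=8):
    r=[]
    for _ in range(n): env.hold(.02); r.append(monitor.sense()["contact_force"])
    return np.mean(r,0)
E
python3 - <<'E'
from m import *
env.movel((.5097,.1958,.185),.2); env.reach((.4835,-.0078,.185),quat(0)); env.movel((.4835,-.0078,.136),.12); env.hold(.2); st("hover")
w={"wrist":eyes.grab_frame("wrist"),"top":eyes.grab_frame("top"),"scene":eyes.grab_frame("scene")}
pickle.dump(w,open("f3.pkl","wb"))
cv2.imwrite("pics/g2.png",np.hstack([crop(w["wrist"],240,190,400,390,3)[:600,:480],cv2.resize(w["scene"]["frame"][200:320,290:380,::-1],(300,400)) if 0 else cv2.copyMakeBorder(cv2.resize(w["scene"]["frame"][200:330,290:380,::-1],(315,455)),0,145,0,0,0)]))
E
```

```text
hover 9.78 [ 0.4839 -0.0078  0.1367] F [ 0.4  -0.66 -0.62] gap 0.448 gf 37.1
```

View pics/g2.png

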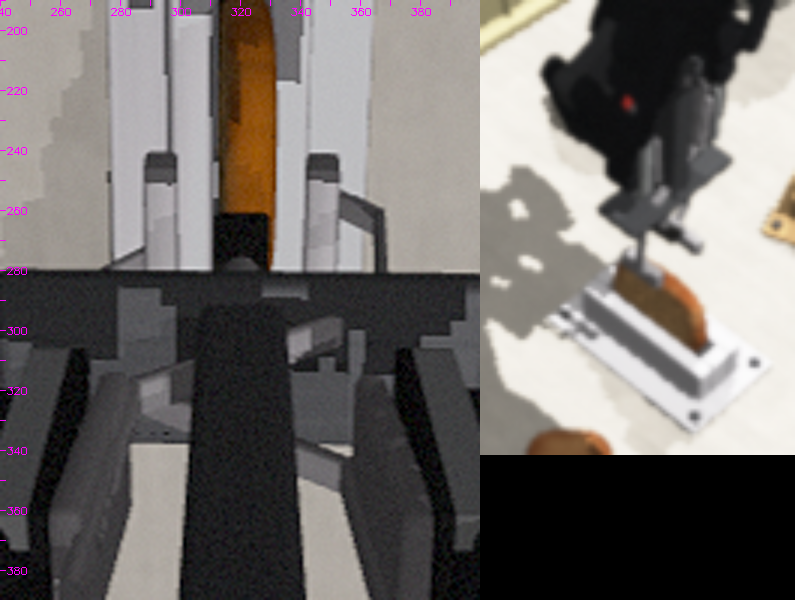

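Wrist view: jaws centred at column 320, biscuit at columns 313–332 (centre 322.5), so it sits 1.3 mm to the right. I shift y by −1 mm and descend by feel.

```bash
python3 - <<'E'
from m import *
X,Y=.4835,-.0089
env.movel((X,Y,.130),.05); env.movel((X,Y,.118),.04); env.hold(.1)
f0=force(12); print("base",f0.round(2))
hit=env.movel((X,Y,.099),.008,guard=3.5); st("hit %s"%hit)
f=force()-f0; z=monitor.sense()["position"][2]; print(f.round(2),z)
i=0
while hit and f[2]<5.2 and i<8 and z>.099:
    z-=.0003; env.movel((X,Y,z),.01); f=force(8)-f0; i+=1; print(round(z,4),f.round(2),monitor.sense()["position"].round(4))
env.hold(.2); f=force()-f0; st("pressed"); print(f.round(2))
E
```

```text
base [ 0.2   0.14 -0.97]
hit True 13.24 [ 0.4837 -0.0089  0.0993] F [-0.19  0.98  3.43] gap 0.448 gf 37.1
[-0.32 -0.02  3.91] 0.09919715942841345
0.0989 [ 0.01 -0.58  5.1 ] [ 0.4836 -0.0089  0.099 ]
pressed 14.09 [ 0.4835 -0.0089  0.0989] F [0.23 0.12 4.49] gap 0.447 gf 37.0
[-0.1  -0.14  5.52]
```

```bash
python3 - <<'E'
from m import *
X,Y=.4835,-.0089
env.movel((X,Y,.0998),.01); print("relaxed",force()); 
env.release(); st("released"); env.hold(.4)
env.movel((X,Y,.19),.15)
env.reach((X,Y,.25),quat(90)); env.hold(.2); st("look")
w={n:eyes.grab_frame(n) for n in ("wrist","top","scene")}
pickle.dump(w,open("f4.pkl","wb"))
cv2.imwrite("pics/g3.png",np.hstack([crop(w["wrist"],250,120,390,270,4)[:600,:],cv2.copyMakeBorder(cv2.resize(w["scene"]["frame"][190:330,290:380,::-1],(240,373)),0,227,0,0,0)]))
E
```

```text
relaxed [0.12920614 0.07734997 1.09464503]
released 15.0 [ 0.4835 -0.0089  0.0998] F [ 0.97 -0.5   0.41] gap 1.001 gf 0.0
look 17.75 [ 0.4835 -0.0089  0.2499] F [-0.18 -0.79  0.03] gap 0.999 gf 0.0
```

View pics/g3.png

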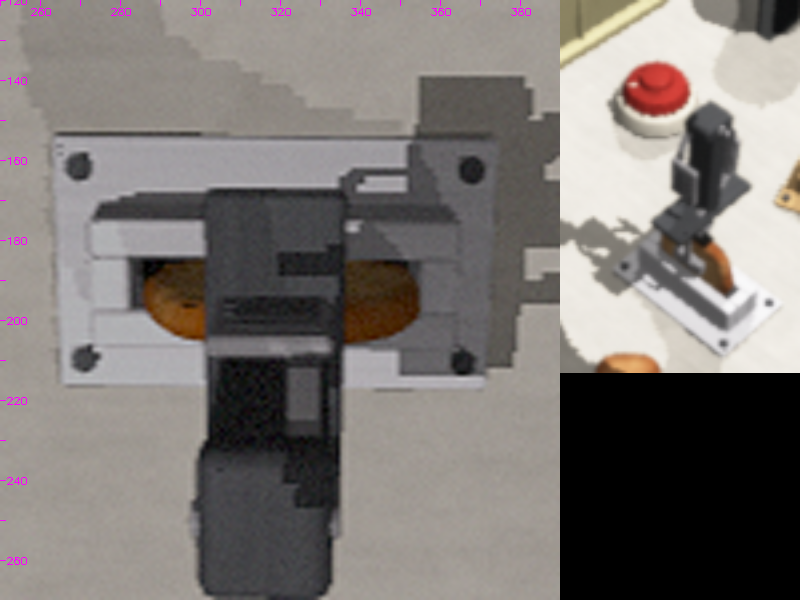

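```bash
python3 - <<'E'
from h import *
w=pickle.load(open("f4.pkl","rb"));f=w["wrist"]
def q(n,l,r,t,b,z):
    P=np.array([onplane(f,u,z) for u in [(l,t),(r,t),(r,b),(l,b)]]);e=P[1]-P[0]
    print(n,np.round(P.mean(0),4),"w",np.linalg.norm(e).round(4),"h",np.linalg.norm(P[3]-P[0]).round(4))
q("guard",301.5,335,170,204,.087)
q("head",300,332.5,235,269,.165)
q("stop of bar",302.5,333,209,209,.097)
q("biscuit",286,356,190,204,.05)
q("holder wall top",273,364,175,207,.024)
print(np.mean([onplane(f,u,.004) for u in [(269.5,161.5),(367.5,162.5),(271,209),(365.5,210.5)]],0))
E
```

```text
guard [0.4825 0.0104 0.087 ] w 0.0242 h 0.0253
head [ 0.4816 -0.0107  0.165 ] w 0.0184 h 0.0209
stop of bar [ 0.4821 -0.0034  0.097 ] w 0.0219 h 0.0
biscuit [ 0.4846 -0.0059  0.05  ] w 0.0575 h 0.0118
holder wall top [ 0.4824 -0.0068  0.024 ] w 0.0796 h 0.0289
[ 0.48228668 -0.00668741  0.004     ]
```

```bash
python3 - <<'E'
from m import *
X,Y=.4820,-.0093
env.movel((X,Y,.17),.2); env.movel((X,Y,.113),.1); env.hold(.1); print(force().round(2)); st("at bar")
env.close_gripper(25); st("closed"); print(force().round(2))
env.movel((X,Y,.125),.04); env.movel((X,Y,.19),.12); env.hold(.1); print(force().round(2)); st("up")
w={n:eyes.grab_frame(n) for n in ("wrist","top","scene")}
pickle.dump(w,open("f5.pkl","wb"))
# is the biscuit still in cooling holder / in the jaws? orange pixels
for n,b in (("wrist",(200,100,460,400)),("scene",(290,150,400,330)),("top",(310,230,360,300))):
    for c in rects(w[n],b,(3,120,30),(25,255,255),20): print(n,cv2.contourArea(c),np.round(cv2.minAreaRect(c)[0],1),np.round(cv2.minAreaRect(c)[1],1))
env.reach((.4513,-.142,.19),quat(108)); env.hold(.2); st("hover")
w={n:eyes.grab_frame(n) for n in ("wrist","top","scene")}
pickle.dump(w,open("f6.pkl","wb"))
E
```

```text
[ 0.05 -0.15  0.23]
at bar 19.4 [ 0.4823 -0.0094  0.1135] F [-0.09 -0.32  0.91] gap 1.0 gf 0.0
closed 20.01 [ 0.482  -0.0093  0.113 ] F [-0.34  0.66 -0.25] gap 0.228 gf 30.6
[0.05 0.27 0.54]
[ 0.41 -0.05 -1.43]
up 21.52 [ 0.4818 -0.0092  0.1894] F [ 0.7  -0.33 -2.34] gap 0.229 gf 30.3
wrist 20.5 [454.5 332. ] [8. 9.]
wrist 314.0 [240.7 343.3] [28.1 32.8]
wrist 22.0 [455.5 319.5] [15.  7.]
wrist 541.5 [280.  250.9] [35.3 20.1]
wrist 655.0 [363.  250.5] [37. 24.]
wrist 590.5 [293. 109.] [18. 48.]
scene 103.0 [315. 326.] [ 6. 22.]
scene 186.5 [343.5 258. ] [33.2 16.3]
scene 34.0 [393.4 183.2] [14.4  3.2]
hover 22.5 [ 0.4516 -0.1411  0.19  ] F [-0.05 -0.16 -0.54] gap 0.231 gf 30.4
```

```bash
python3 - <<'E'
from m import *
X,Y=.4513,-.1423
env.movel((X,Y,.135),.1,quat(108)); env.hold(.2); f0=force(12); print(f0.round(2)); st("pre")
hit=env.movel((X,Y,.1055),.012,guard=4); st("hit %s"%hit); print((force()-f0).round(2))
w={n:eyes.grab_frame(n) for n in ("wrist","top","scene")}
pickle.dump(w,open("f7.pkl","wb"))
E
```

```text
[-0.02 -0.14 -1.33]
pre 23.75 [ 0.4514 -0.1423  0.1352] F [-0.74 -0.44 -1.27] gap 0.227 gf 30.4
hit True 25.72 [ 0.4516 -0.1427  0.1083] F [ 0.16 -0.88  3.02] gap 0.231 gf 30.9
[ 0.57 -0.97  5.04]
```

Floor contact came at the expected height (0.108). Now I release and check.

```bash
python3 - <<'E'
from m import *
env.release(); env.hold(.3); st("rel"); p=monitor.sense()["position"]
env.movel((p[0],p[1],.20),.12); env.movel((p[0],p[1],.25),.2); env.hold(.3)
w={n:eyes.grab_frame(n) for n in ("wrist","top","scene")}
pickle.dump(w,open("f8.pkl","wb"))
cv2.imwrite("pics/g4.png",np.hstack([crop(w["wrist"],240,100,400,280,3),cv2.resize(w["scene"]["frame"][170:300,350:450,::-1],(300,390)).repeat(1,0)[:390] if 0 else cv2.copyMakeBorder(cv2.resize(w["scene"]["frame"][170:300,350:450,::-1],(300,390)),0,150,0,0,0)]))
E
```

```text
rel 26.95 [ 0.4514 -0.1427  0.108 ] F [-0.58  0.93  0.6 ] gap 1.002 gf 0.0
```

View pics/g4.png

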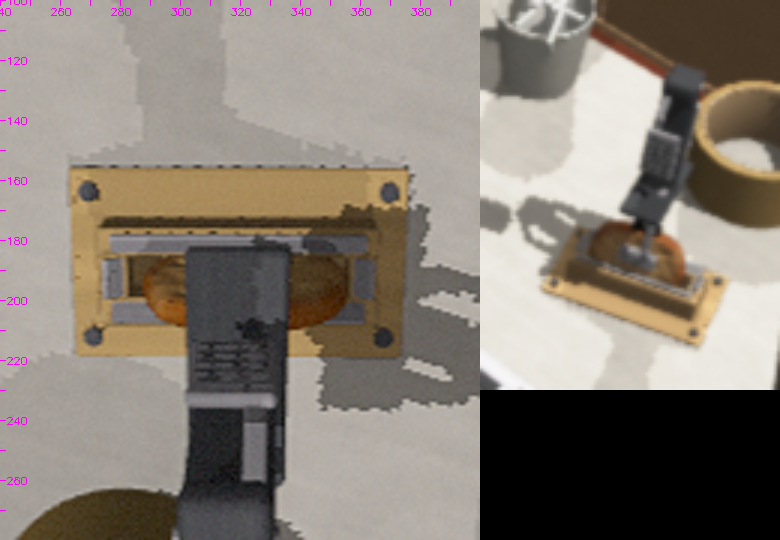

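```bash
python3 - <<'E'
from h import *
w=pickle.load(open("f8.pkl","rb"));f=w["wrist"]
c=rects(f,(290,262,345,310),(0,0,0),(180,90,75),80)
for k in c: print(cv2.boundingRect(k),cv2.minAreaRect(k))
u=(315.5,264+17.5)
n=np.array([np.cos(np.radians(108)),np.sin(np.radians(108))]);s=np.array([np.cos(np.radians(18)),np.sin(np.radians(18))]);c0=np.array([.4514,-.1425])
for z in (.155,.161): P=onplane(f,u,z);print("plane",z,P.round(4),"off n,s",(P[:2]-c0)@n,(P[:2]-c0)@s)
P=tri([ray(f,u),ray(w["scene"],(416.5,196))]);print("tri",P.round(4),(P[:2]-c0)@n,(P[:2]-c0)@s)
L=[onplane(f,u,.004) for u in [(269.5,163.5),(370,164),(271.5,212),(367.5,212.5)]];P=np.mean(L,0);print("holder",P.round(4))
for z in (.04,.049):
  for r in (185,210): P=onplane(f,(322,r),z);print("bis",z,r,(P[:2]-c0)@n)
E
```

```text
(298, 262, 35, 37) ((315.0, 280.0), (36.0, 34.0), 90.0)
plane 0.155 [ 0.4566 -0.1667  0.155 ] off n,s -0.02462463748931044 -0.002555310011169153
plane 0.161 [ 0.4558 -0.164   0.161 ] off n,s -0.021840573732680658 -0.0024858359930491018
tri [ 0.4568 -0.1666  0.1548] -0.024600312898931966 -0.0022769685728877788
holder [ 0.4511 -0.1423  0.004 ]
bis 0.04 185 0.011087105188260607
bis 0.04 210 -0.010667100439177905
bis 0.049 185 0.012978924472924109
bis 0.049 210 -0.008217394509418031
```

```bash
python3 - <<'E'
from m import *
from bench import job
env.hold(1.0); w=eyes.grab_frame("wrist")
for k in rects(w,(290,262,345,310),(0,0,0),(180,90,75),80): print(cv2.minAreaRect(k))
st("end"); print(job.hand_in())
E
```

```text
((314.5, 280.0), (36.0, 35.0), 90.0)
end 29.77 [ 0.4514 -0.1427  0.25  ] F [-0.54 -0.72  0.91] gap 1.001 gf 0.0
the job is handed in; nothing more can be done
None
```

The job is handed in at about 30 s, with no verdict returned. The biscuit stands in the sample holder, seated at the expected height and still gripped by the tweezers. They lean roughly 9° by camera (limit 20°) and did not move over the last second before hand-in; the press on the biscuit was about 5.5 N.

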